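# Change the swatch block on the punching board and hold the punch on its mark

## Task

The swatch block on the punching board already has its eyelet: swap it with the unpunched block on the cork rest, so that each block lies flat near the middle of the other's place. Then take the thick steel punch out of the wooden stand and hold it upright with its lower end on the drawn circle of the unpunched block, pressing lightly (about 6 N, so the cushioned board gives a few millimetres), and finish while still holding it there. Leave the tape roll and the wax block where they are.

Things in the scene. Friction and masses are not known exactly. Their poses are not given: they have to be found in the camera images.
- board_top (a point): centre of the top face of the punching board when not pressed (z up, 32 mm above the desk): a white plastic slab 90 x 120 mm (its long side along this point's y), 14 mm thick, on a dark rubber cushion and a steel foot plate 96 x 126 mm. It is fixed to the desk but springy: the slab starts to sink at a push of about 1 N, then about 0.8 mm per newton straight down, with a hard stop at 10 mm (about 13 N)
- board (a joint): how far the board's slab is pressed down, in m: 0 at rest, 0.010 at its stop
- rest_top (a point): centre of the cork top of the parking rest (z up, 12 mm above the desk): a dark wooden plate 90 x 120 mm (long side along y) with a cork top 82 x 112 mm, fixed to the desk. Board and rest may stand either way round, left or right
- done_block_centre (a point): centre, half-way up, of the finished swatch block: a solid reddish-brown riveted leather block 46 x 90 mm (long side along y) and 13 mm thick, 70 g, with a brass eyelet 28 mm from its centre toward its -y end (the small flat rivet near the +y end is on both blocks). It starts on the punching board
- fresh_block_centre (a point): centre, half-way up, of the unpunched swatch block, equal to the other in shape (46 x 90 x 13 mm, long side along y) but with a drawn dark circle in place of the eyelet. It starts on the cork rest
- mark (a point): centre of the drawn circle (15 mm across) on the top face of the unpunched block: on its long centre line, 28 mm from its centre toward its -y end
- punch_tip (a point): middle of the lower, cutting end of the thick steel hole punch. The punch is a round steel rod at most 20 mm in diameter and 115 mm long, about 110 g, standing in the far hole of the wooden stand with its cutting end down. This point's y axis points along the punch, from the cutting end to the struck upper end; x and z lie across it
- punch_grip (a point): point on the axis of the thick punch, 87.5 mm above the cutting end and 27.5 mm below its upper end: a good height to grip. At the start it is about 98 mm above the desk and 43 mm above the stand's top. Same axes as punch_tip
- stand: wooden tool stand, a block 110 mm (x) by 56 mm (y) by 55 mm high, fixed to the desk; origin at the middle of its underside, z up. The thick punch stands loosely in the hole at x = +28 mm, the end away from the robot (hole 21.5 mm wide, 45 mm deep, its floor 10 mm above the desk). A thin punch (13 mm thick, its top 110 mm above the desk, at x = -30 mm) is stuck fast in the near end and is not needed
- tape: roll of tape lying flat, 90 mm across, 18 mm high, a bystander; origin at the middle of its underside
- wax: yellow block of wax 35 x 55 x 18 mm, a bystander; origin at the middle of its underside
- press (a point): obstacle, not used: foot of the green hand press that always stands between the left and the middle place. Column and head rise 0.27 m within 70 mm of this point; the lever slants up to 0.42 m to the rear; its base (36 mm high) reaches 90 mm to the front. Pass it on the robot's side, x below 0.38. The desk in front of it, about (0.37, 0.205), is free to set one block down for a while
- timber_bin (a point): an obstacle, not used: middle, on the desk, of the open wooden tool box, 0.16 x 0.25 m and 0.12 m high, that always stands, turned by 0.35 rad, between the middle place and the stand
Mind the look-alikes: they are no part of the job. There is more than one size of the part that bears punch_tip; the job needs the larger.

How it is judged:
By the outcome, as a careful person would: the job done as asked, in the order asked, and still so for the second after the job is handed in, while the arm keeps its last pose, push and grip.
It also fails if it takes over 72 s, if anything falls off the work surface, if the arm or the gripper's body presses on something with over 40 N, if the wrist force passes 120 N, or if a joint passes its speed limit or range.

## Robot

A 7-joint arm with a two-finger parallel gripper is mounted at the origin on the work surface; the furniture and walls round the work are solid. World frame = base frame: x ahead of the robot, y to its left, z up, the work surface at z = 0. Lengths are in m, angles in rad, forces in N, time in s.
With the tool pointing down it reaches from about 0.425 to 0.925 m from the base axis. Payload 6.8 kg.
Tool frame: the origin (TCP) lies between the finger pads; the fingertips stand r.tcp_to_tips ahead of it and the grasp point (between the pads) lies 3 mm ahead of it (r.tcp_to_tips is the distance from the TCP to the fingertips, in m); z points along the fingers, y is the line along which they close (so a half turn about z gives the same grasp; the last joint's range is limited). The gripper opens to 85 mm and grips with 20 to 120 N. Pads are 22 mm wide; open, the fingers measure 114 mm over their backs; the gripper's body (76 mm by 85 mm) begins 54 mm behind the grasp point. The pads swing forward as they close: fully open they stand 13 mm farther back than shut.
Start: joints at [1.103, 0.477, 0.022, 1.555, -0.011, 1.109, -0.083], TCP at [0.238, -0.632, 0.223] pointing down, gripper open.
Joint ranges: [-2.96, 2.96], [-0.34, 2.1], [-1.41, 1.46], [0.24, 2.44], [-1.37, 4.51], [0.17, 1.92], [-2.96, 2.96]. Speed limits (rad/s): [2.39, 2.39, 3.14, 3.14, 3.14, 3.14, 3.14].

## Interface

Orientations are given as a rotation vector (axis times angle).
In Python, from bench import r gives the robot as it stands. The module is installed in compiled form; this text tells all that it offers.
- The arm moves only by the tool step_arm, never from a script. Its argument "moves" is a list of rows, each an object of numbers: "rx", "ry", "rz": the turn, a rotation vector about the tool's x, y, z in degrees; "dx", "dy", "dz": the shift along the tool's x, y, z in mm; "gripper": the opening, from -1 (shut) to 1 (fully open). In form: [{"rx": .., "ry": .., "rz": .., "dx": .., "dy": .., "dz": .., "gripper": ..}, ...]. A call has 1 to 20 rows; each row shifts and turns the commanded pose from where the row before left it, along the tool's axes as they then stand; what a row does not reach is not made up. A row lasts 1/8 s, in which the tool goes at most 62.5 mm and 10.7 degrees, less where a joint would pass 70% of its speed; a pose out of reach is approached as far as the arm can. A call is refused whole if a number of a shift passes 62.5 or a number of a turn 10.7, either way. A call with a gripper value outside its range is refused whole. The fingers move at their own pace and stop on an object; "grip_force" is the grip in N (left out, the last holds). Time passes only in rows, so rows that do not move let the fingers close. It gives the time, the measured TCP pose, the force, the opening and the grip force at its end, in the units of the state.
- r.get_obs(): the state, without advancing time (a new reading comes with each control period).
- r.grab_frame(name): name is "scene" or "side" or "wrist"; returns the picture (384x512x3 uint8, blue, green, red); there is no depth.
- r.camera_info(name): a dict with "mtx" (3x3 intrinsics, pixels), "rvec" (rotation vector, rad) and "tvec" (3), from world to camera coordinates, as OpenCV has them. Camera axes: x right, y down, z forward; pixel columns grow to the right and rows downward; lengths in m; the calibration is good to about 2 mm. A picture is of the moment at which its call begins: read the wrist's pose just before it. camera_info takes no time and is no camera call; for the wrist camera it gives the pose at the moment of the call.
- r.hand_in(): hands the job in; it is judged then, once.
The state is a dict: "clock": time; "joints": joint angles; "qvel": joint speeds; "tau": joint torques, N m; "tcp_pos": TCP position; "orientation": TCP orientation; "contact_force": force on the tool from outside, world axes, zero at the start; "moment": the same for the moment, N m; "grip_width": finger opening in m; "gripper_force": force on a finger pad.
Only numpy, scipy, OpenCV 4.12 (cv2) and the standard library are available. Lean on these libraries where they do the work, as an engineer would, in place of code of your own. Each camera call takes 0.05 s, during which the arm holds its last target. There are 200 camera calls.

## Working session

There is one attempt and no reset: what is moved stays moved. The work goes in short steps, Python scripts to look and compute and a tool call to move; the robot and the scene stay as the last step left them, time stands still between calls to the robot, and variables do not carry over. Pictures are saved under pics/ and viewed, at most 10 in all, crops included, and the job is handed in when it is done.

Besides the shell and the picture viewer there is one more tool, called as name(argument=value, ...) on one line, values as JSON. step_arm: Moves the arm, as the interface text tells. Its arguments: {"type":"object","properties":{"moves":{"type":"array","items":{"type":"object","properties":{"rx":{"type":"number"},"ry":{"type":"number"},"rz":{"type":"number"},"dx":{"type":"number"},"dy":{"type":"number"},"dz":{"type":"number"},"gripper":{"type":"number"}}}},"grip_force":{"type":"number"}},"required":["moves"]}

```bash
mkdir -p pics
cat > h.py <<'E'
import numpy as np, cv2
from bench import r
from scipy.spatial.transform import Rotation as R
def cam(n):
    c=r.camera_info(n); K=np.array(c["mtx"],float); Rm=cv2.Rodrigues(np.array(c["rvec"],float))[0]; t=np.array(c["tvec"],float).ravel(); return K,Rm,t
def ray(n,u,v,c=None):
    K,Rm,t=c or cam(n); d=Rm.T@np.linalg.inv(K)@np.array([u,v,1.]); return -Rm.T@t,d
def onz(n,u,v,z,c=None):
    o,d=ray(n,u,v,c); return o+d*(z-o[2])/d[2]
def proj(n,p,c=None):
    K,Rm,t=c or cam(n); q=K@(Rm@np.asarray(p,float)+t); return q[:2]/q[2]
def two(c1,uv1,c2,uv2):
    o1,d1=ray(0,*uv1,c=c1);o2,d2=ray(0,*uv2,c=c2)
    s=np.linalg.lstsq(np.c_[d1,-d2],o2-o1,rcond=None)[0]; a=o1+s[0]*d1;b=o2+s[1]*d2
    return (a+b)/2,np.linalg.norm(a-b)
def st():
    o=r.get_obs(); print({k:np.round(o[k],4).tolist() for k in("clock","joints","tcp_pos","orientation","contact_force","grip_width","gripper_force")}); return o
E
python3 - <<'E'
from h import *
st(); print(r.tcp_to_tips)
o=r.get_obs(); print(R.from_rotvec(o["orientation"]).as_matrix().round(3))
a=r.grab_frame("scene");b=r.grab_frame("side")
cv2.imwrite("pics/scene0.png",a);cv2.imwrite("pics/side0.png",b)
for n in("scene","side"):
    K,Rm,t=cam(n);print(n,(-Rm.T@t).round(3),Rm[2].round(3),K[0,0])
E
```

```text
{'clock': 0.0, 'joints': [1.1029, 0.4778, 0.0223, 1.5564, -0.0115, 1.1093, -0.0831], 'tcp_pos': [0.2374, -0.6312, 0.2218], 'orientation': [-3.0891, -0.5618, 0.0007], 'contact_force': [0.2542, -0.4686, 0.1149], 'grip_width': 0.0854, 'gripper_force': 0.0}
0.022
[[ 0.936  0.352 -0.001]
 [ 0.352 -0.936  0.002]
 [-0.    -0.002 -1.   ]]
scene [0.131 0.786 0.841] [ 0.318 -0.686 -0.655] 411.1901161424599
side [ 0.305 -1.165  0.708] [ 0.134  0.879 -0.458] 375.93402106981284
```

View pics/scene0.png

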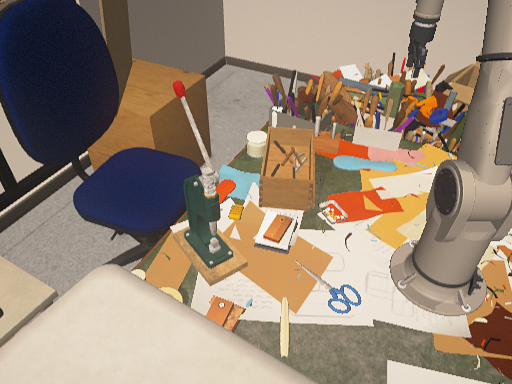

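View pics/side0.png

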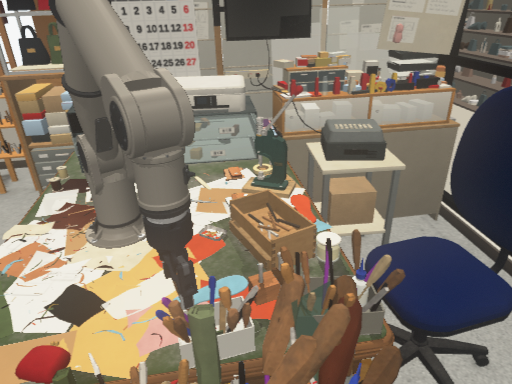

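Scene: the middle place with a white slab and a leather block is near (277,232), another leather block on a plate near (225,312), the press at (210,220), and the timber box at (287,170). The stand is not clear yet, so I'll enlarge crops and look through the wrist camera.

Run:
```python
from h import *
a=cv2.imread("pics/scene0.png");b=cv2.imread("pics/side0.png");w=r.grab_frame("wrist");cv2.imwrite("pics/w0.png",w)
f=lambda im,x,y,W,H:cv2.resize(im[y:y+H,x:x+W],(400,300),interpolation=cv2.INTER_CUBIC)
cv2.imwrite("pics/c0.png",np.vstack([np.hstack([f(a,180,190,200,150),f(a,250,50,240,180)]),np.hstack([f(b,140,220,213,160),f(w,0,0,512,384)])]))
K,Rm,t=cam("wrist");print((-Rm.T@t).round(3),Rm.round(3),K[0,0])
for n,us in(("scene",[(277,232,.032),(225,312,.02),(210,240,0),(287,205,0.0),(350,100,0.05)]),):
  for u,v,z in us: print(u,v,onz(n,u,v,z).round(3))
```

```text
[ 0.315 -0.602  0.372] [[ 0.352 -0.936 -0.003]
 [-0.885 -0.334  0.324]
 [-0.304 -0.111 -0.946]] 321.8551652137997
277 232 [0.414 0.069 0.032]
225 312 [0.422 0.34  0.02 ]
210 240 [0.578 0.151 0.   ]
287 205 [ 0.444 -0.075 -0.   ]
350 100 [ 0.443 -0.707  0.05 ]
```

View pics/c0.png

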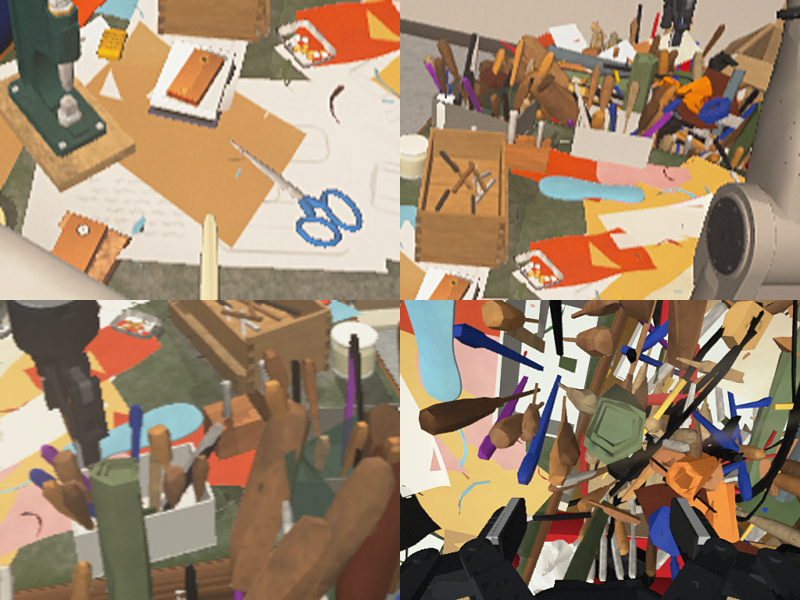

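The board with its block is in the middle. The wooden stand with two steel punches sits behind the box, at about scene (330,138) and side (262,289). The block at the left is mostly hidden. I'll triangulate roughly.

```bash
cat >> h.py <<'E'
def plan(p,yaw=None,z=None):
    """tool-frame shift (mm) & turn to bring tool to p with tool x at world yaw (deg), pointing down"""
    o=r.get_obs(); M=R.from_rotvec(o["orientation"]); d=M.inv().apply(np.array(p)-o["tcp_pos"])*1000
    m=M.as_matrix(); y0=np.degrees(np.arctan2(m[1,0],m[0,0]))
    print("shift mm",d.round(1),"yaw now",y0.round(2))
    if yaw is not None:
        c,s=np.cos(np.radians(yaw)),np.sin(np.radians(yaw)); T=np.array([[c,s,0],[s,-c,0],[0,0,-1.]])
        print("turn deg (rotvec, tool)",np.degrees((M.inv()*R.from_matrix(T)).as_rotvec()).round(2))
E
python3 - <<'E'
from h import *
c1,c2=cam("scene"),cam("side")
for a in[(317,119),(350,115)]:
  for b in[(260,263),(252,270)]: print(a,b,two(c1,a,c2,b))
for p in [(328,140),(317,119),(345,138)]: print(onz("scene",*p,.055),onz("scene",*p,.11))
plan([.45,-.35,.35],20); plan([.40,0,.35],0)
E
```

```text
(317, 119) (260, 263) (array([ 0.44962956, -0.39885744,  0.10923819]), np.float64(0.05987553732555179))
(317, 119) (252, 270) (array([ 0.43933268, -0.40801636,  0.10186402]), np.float64(0.08562735620591211))
(350, 115) (260, 263) (array([ 0.39753011, -0.45138557,  0.13487247]), np.float64(0.03360476260947599))
(350, 115) (252, 270) (array([ 0.38777479, -0.45987854,  0.12724481]), np.float64(0.01004128931752754))
[ 0.42715925 -0.38576867  0.055     ] [ 0.40640056 -0.30375939  0.11      ]
[ 0.50845483 -0.49948662  0.055     ] [ 0.48200498 -0.40951643  0.11      ]
[ 0.37860409 -0.4247521   0.055     ] [ 0.36124454 -0.34001375  0.11      ]
shift mm [ 297.9 -188.7 -127.7] yaw now 20.62
turn deg (rotvec, tool) [-0.08  0.01  0.62]
shift mm [ 374.4 -533.9 -127.3] yaw now 20.62
turn deg (rotvec, tool) [-8.000e-02  2.000e-02  2.062e+01]
```

step_arm(moves=[{"dz":-50},{"dz":-50},{"dz":-35,"dx":30},{"dx":55,"dy":-25},{"dx":55,"dy":-28},{"dx":55,"dy":-28},{"dx":55,"dy":-28},{"dx":40,"dy":-28},{}])

```text
invalid input at $.moves[0]: expected keys rx, ry, rz, dx, dy, dz, gripper
```

Run:
```python
from h import *
st();w=r.grab_frame("wrist");cv2.imwrite("pics/w1.png",w);np.save("w1cam.npy",np.array([*cam("wrist")],dtype=object),allow_pickle=True)
```

```text
{'clock': 0.15, 'joints': [1.1029, 0.4777, 0.0223, 1.5562, -0.0115, 1.1093, -0.0831], 'tcp_pos': [0.2375, -0.6314, 0.222], 'orientation': [-3.0895, -0.562, 0.0006], 'contact_force': [-0.2685, 0.2627, -0.2354], 'grip_width': 0.0854, 'gripper_force': 0.0}Traceback (most recent call last):
  File "<stdin>", line 2, in <module>
ValueError: could not broadcast input array from shape (3,3) into shape (3,)
```

View pics/w1.png

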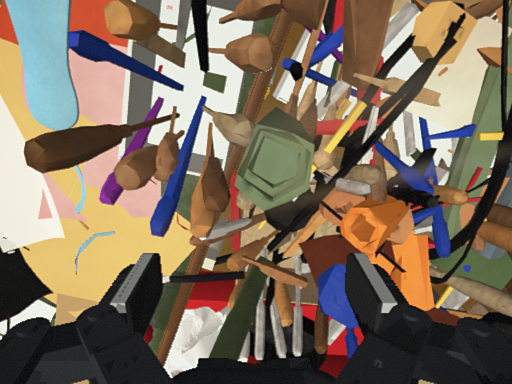

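The move was refused because every row needs all its keys, so this picture is the start view of the tool clutter and shows nothing relevant. I'll send the move again with all the keys.

step_arm(moves=[{"rx":0,"ry":0,"rz":0,"dx":0,"dy":0,"dz":-50,"gripper":1},{"rx":0,"ry":0,"rz":0,"dx":0,"dy":0,"dz":-50,"gripper":1},{"rx":0,"ry":0,"rz":0,"dx":30,"dy":0,"dz":-35,"gripper":1},{"rx":0,"ry":0,"rz":0,"dx":55,"dy":-25,"dz":0,"gripper":1},{"rx":0,"ry":0,"rz":0,"dx":55,"dy":-28,"dz":0,"gripper":1},{"rx":0,"ry":0,"rz":0,"dx":55,"dy":-28,"dz":0,"gripper":1},{"rx":0,"ry":0,"rz":0,"dx":55,"dy":-28,"dz":0,"gripper":1},{"rx":0,"ry":0,"rz":0,"dx":40,"dy":-28,"dz":0,"gripper":1},{"rx":0,"ry":0,"rz":0,"dx":0,"dy":0,"dz":0,"gripper":1}])

```text
clock: 1.32
tcp_pos: [0.4644, -0.3965, 0.3578]
orientation: [-3.087, -0.575, -0.002]
contact_force: [-0.8, -0.6, 0.5]
grip_width: 0.0851
gripper_force: 0.0
```

```bash
cat >> h.py <<'E'
import pickle
def shot(k):
    c=cam("wrist"); w=r.grab_frame("wrist"); cv2.imwrite(f"pics/{k}.png",w); pickle.dump(c,open(k+".cam","wb"))
def lc(k): return pickle.load(open(k+".cam","rb"))
E
python3 - <<'E'
from h import *
st();shot("wa")
E
```

```text
{'clock': 1.325, 'joints': [0.6885, 0.2831, -0.1064, 1.531, 0.0281, 1.3292, -0.6226], 'tcp_pos': [0.4644, -0.3965, 0.3578], 'orientation': [-3.0866, -0.5754, -0.0025], 'contact_force': [-0.787, -0.6139, 0.5062], 'grip_width': 0.0851, 'gripper_force': 0.0}
```

View pics/wa.png

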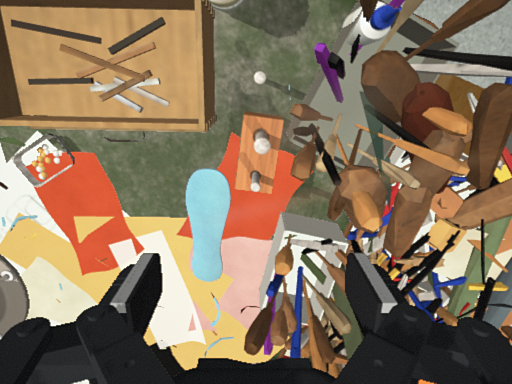

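The stand is at (260,153), with the thick punch's top at (262,138) at the far end and the thin punch at (255,184). The rod lying at (260,77) is a look-alike. I'll measure these here and then go on to the blocks.

Run:
```python
from h import *
c=lc("wa")
for p in[(243,114),(284,117),(277,192),(235,188)]: print("st",onz(0,*p,.055,c).round(4))
print("thick top",onz(0,262,136,.125,c).round(4),"thin top",onz(0,255,187,.11,c).round(4))
print("box",[onz(0,*p,.12,c).round(3).tolist() for p in[(212,5),(212,127),(0,130)]])
im=cv2.imread("pics/wa.png");cr=im[100:204,220:300];cv2.imwrite("pics/cr1.png",cv2.resize(cr,None,fx=5.5,fy=5.5,interpolation=cv2.INTER_CUBIC))
plan([.40,0.02,.38],0)
```

```text
st [ 0.4946 -0.368   0.055 ]
st [ 0.5112 -0.4222  0.055 ]
st [ 0.4063 -0.4552  0.055 ]
st [ 0.3896 -0.3946  0.055 ]
thick top [ 0.4861 -0.3978  0.125 ] thin top [ 0.4188 -0.4151  0.11  ]
box [[0.596, -0.297, 0.12], [0.474, -0.338, 0.12], [0.378, -0.102, 0.12]]
shift mm [  91.3 -414.1  -22.1] yaw now 20.86
turn deg (rotvec, tool) [-3.000e-02 -1.000e-02  2.086e+01]
```

View pics/cr1.png

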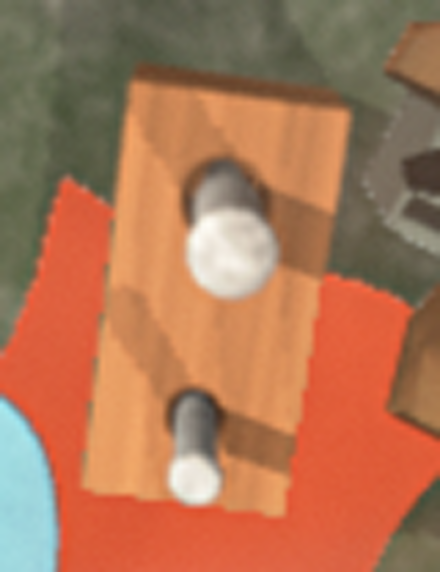

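The crop confirms it: the thick steel punch's top is at about (262,146), the thin one at (255.5,187), and the stand measures about 110 x 57 mm. Next I move to look at the board and the rest.

step_arm(moves=[{"rx":0,"ry":0,"rz":0,"dx":12,"dy":-52,"dz":-5,"gripper":1},{"rx":0,"ry":0,"rz":0,"dx":12,"dy":-52,"dz":-5,"gripper":1},{"rx":0,"ry":0,"rz":0,"dx":12,"dy":-52,"dz":-5,"gripper":1},{"rx":0,"ry":0,"rz":0,"dx":12,"dy":-52,"dz":-5,"gripper":1},{"rx":0,"ry":0,"rz":0,"dx":12,"dy":-52,"dz":-5,"gripper":1},{"rx":0,"ry":0,"rz":0,"dx":12,"dy":-52,"dz":-5,"gripper":1},{"rx":0,"ry":0,"rz":0,"dx":12,"dy":-52,"dz":-5,"gripper":1},{"rx":0,"ry":0,"rz":0,"dx":14,"dy":-52,"dz":-5,"gripper":1},{"rx":0,"ry":0,"rz":0,"dx":14,"dy":-52,"dz":0,"gripper":1},{"rx":0,"ry":0,"rz":10.4,"dx":0,"dy":0,"dz":0,"gripper":1},{"rx":0,"ry":0,"rz":10.4,"dx":0,"dy":0,"dz":0,"gripper":1},{"rx":0,"ry":0,"rz":0,"dx":0,"dy":0,"dz":0,"gripper":1}])

```text
clock: 2.88
tcp_pos: [0.4012, 0.0747, 0.3978]
orientation: [3.141, -0.006, 0.0]
contact_force: [-0.0, 0.2, -0.6]
grip_width: 0.0857
gripper_force: 0.0
```

Run:
```python
from h import *
st();shot("wb")
```

```text
{'clock': 2.875, 'joints': [0.286, -0.0879, -0.5622, 1.8477, -0.0475, 1.3685, -1.8397], 'tcp_pos': [0.4012, 0.0747, 0.3978], 'orientation': [3.1414, -0.0065, 0.0002], 'contact_force': [-0.0085, 0.2357, -0.6245], 'grip_width': 0.0857, 'gripper_force': 0.0}
```

View pics/wb.png

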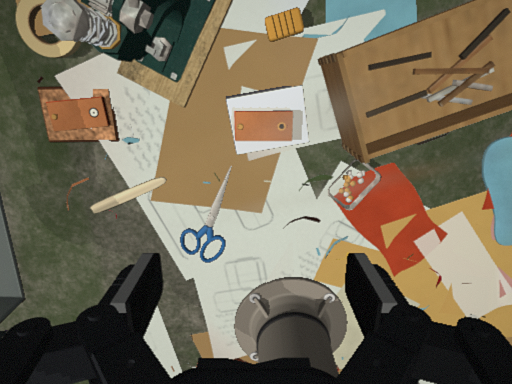

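The board is at about (268,120) with the finished block and its eyelet at (283,126). The rest is at about (78,115) and the unpunched block's circle is at (94,113). Both marks point toward -y (image right). The tape is at (45,25), the wax at (284,25) and the press at (170,40). Next I'll measure these with masks.

```bash
cat > blk.py <<'E'
from h import *
def poly(m,eps=.04):
    cs,_=cv2.findContours(m,cv2.RETR_EXTERNAL,cv2.CHAIN_APPROX_NONE); c=max(cs,key=cv2.contourArea); return c
def meas(cnt,z,c):
    p=np.array([onz(0,u,v,z,c)[:2] for u,v in cnt.reshape(-1,2)])
    (cx,cy),(w,h),a=cv2.minAreaRect((p*1000).astype(np.float32)); 
    b=cv2.boxPoints(((cx,cy),(w,h),a)); e=[b[1]-b[0],b[2]-b[1]]; l=max(e,key=np.linalg.norm); yaw=np.degrees(np.arctan2(l[1],l[0]))%180-90
    return np.round([cx,cy,w,h,yaw],1)
E
python3 - <<'E'
from blk import *
im=cv2.imread("pics/wb.png");c=lc("wb");hsv=cv2.cvtColor(im,cv2.COLOR_BGR2HSV)
print("pix",[(p,hsv[p[1],p[0]].tolist()) for p in[(250,125),(270,118),(290,140),(80,108),(60,110),(72,130),(45,100),(100,95),(240,97),(300,145),(110,133),(283,127),(94,113),(220,110)]])
for nm,(x0,y0,x1,y1),z in(("done",(228,95,305,150),.045),("fresh",(35,82,125,145),.025)):
  for smin in(120,140,160,175,190):
    m=np.zeros(hsv.shape[:2],np.uint8); s=hsv[y0:y1,x0:x1]; m[y0:y1,x0:x1]=cv2.inRange(s,(4,smin,90),(14,255,255))
    m=cv2.morphologyEx(m,cv2.MORPH_OPEN,np.ones((3,3)));q=poly(m); print(nm,smin,meas(q,z,c),cv2.contourArea(q))
E
```

```text
pix [((250, 125), [12, 144, 184]), ((270, 118), [12, 136, 175]), ((290, 140), [10, 93, 176]), ((80, 108), [12, 153, 172]), ((60, 110), [12, 153, 158]), ((72, 130), [14, 123, 160]), ((45, 100), [14, 128, 181]), ((100, 95), [12, 129, 144]), ((240, 97), [54, 6, 230]), ((300, 145), [40, 18, 210]), ((110, 133), [13, 125, 181]), ((283, 127), [16, 82, 122]), ((94, 113), [36, 24, 172]), ((220, 110), [18, 119, 154])]
done 120 [ 4.166e+02  6.110e+01  8.650e+01  4.290e+01 -2.000e-01] 1293.0
done 140 [ 4.167e+02  7.950e+01  4.970e+01  4.290e+01 -2.000e-01] 526.5Traceback (most recent call last):
  File "<stdin>", line 7, in <module>
  File "blk.py", line 3, in poly
    cs,_=cv2.findContours(m,cv2.RETR_EXTERNAL,cv2.CHAIN_APPROX_NONE); c=max(cs,key=cv2.contourArea); return c
                                                                        ~~~^^^^^^^^^^^^^^^^^^^^^^^^
ValueError: max() iterable argument is empty
```

Run:
```python
import cv2,numpy as np
im=cv2.imread("pics/wb.png")
f=lambda x,y:cv2.resize(im[y:y+80,x:x+100],(800,640),interpolation=cv2.INTER_CUBIC)
a=cv2.resize(im[75:155,30:130],(500,400),interpolation=cv2.INTER_CUBIC)
a=cv2.resize(im[78:150,30:130],(400,288),interpolation=cv2.INTER_CUBIC);b=cv2.resize(im[82:154,218:318],(400,288),interpolation=cv2.INTER_CUBIC)
cv2.imwrite("pics/cr2.png",np.hstack([a,b]))
```

```text
(no output)
```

View pics/cr2.png

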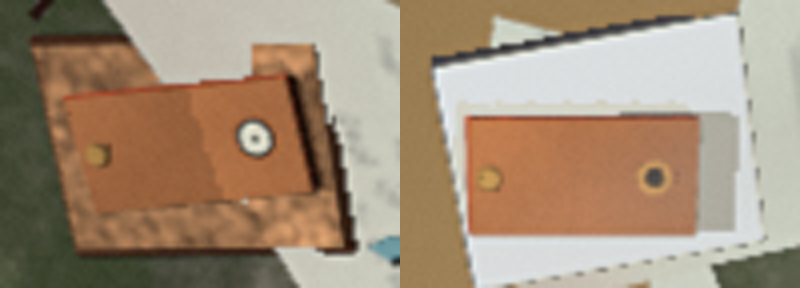

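The crop shows it clearly. Left: the unpunched block with its circle at crop (255,138) and rivet at (97,155), on cork with outer corners near (33,40), (315,45), (355,250) and (78,252). Right: the finished block with its eyelet at (655,178), and white board corners at (433,62), (740,15), (764,240) and (477,288).

Run:
```python
from h import *
c=lc("wb")
def L(pts,ox,oy,z,xo=0):
    P=np.array([onz(0,(x-xo)/4+ox-.4,y/4+oy-.4,z,c)[:2]*1000 for x,y in pts]); return P
def q(n,P):
    m=P.mean(0); e=np.linalg.norm(np.roll(P,-1,0)-P,axis=1); l=(P[0]+P[3]-P[1]-P[2]); print(n,"ctr",m.round(1),"sides",e.round(1),"yaw",np.degrees(np.arctan2(-l[0],l[1])).round(1))
def pr(n,P):
    d=P[1]-P[0]; print(n,P.round(1).tolist(),np.linalg.norm(d).round(1),"yaw",np.degrees(np.arctan2(d[0],-d[1])).round(1))
q("fresh",L([(66,98),(287,77),(317,190),(98,212)],30,78,.025)); pr("f rivet->mark",L([(97,155),(255,138)],30,78,.025))
q("done",L([(466,116),(700,115),(697,235),(470,235)],218,82,.045,400)); pr("d",L([(489,179),(655,178)],218,82,.045,400))
q("board",L([(433,62),(740,15),(764,240),(477,288)],218,82,.032,400))
q("rest",L([(33,40),(315,45),(355,250),(78,252)],30,78,.012))
# thick punch
c=lc("wa");print("punch top",onz(0,262.2,145.8,.125,c).round(4),"thin",onz(0,255.5,187.3,.11,c).round(4),"hole",onz(0,260.9,137.3,.055,c).round(4))
for p in[(183,105),(165,50)]: print("press base corner",onz(0,*p,.03,lc("wb")).round(3))
```

```text
fresh ctr [432.9 355.4] sides [88.6 44.1 90.4 44.8] yaw 5.2
f rivet->mark [[429.2, 394.0], [435.6, 329.8]] 64.5 yaw 5.7
done ctr [416.  60.] sides [89.2 46.  89.2 45.6] yaw -0.1
d [[415.0, 96.5], [415.2, 32.2]] 64.3 yaw 0.1
board ctr [422.6  51.8] sides [118.9  87.5 117.8  90.2] yaw 8.8
rest ctr [429.9 361.1] sides [112.   82.1 116.3  84.7] yaw -0.5
punch top [ 0.4752 -0.4024  0.125 ] thin [ 0.4186 -0.4158  0.11  ] hole [ 0.4736 -0.4028  0.055 ]
press base corner [0.446 0.185 0.03 ]
press base corner [0.526 0.206 0.03 ]
```

Everything agrees with the given sizes. Now I turn to yaw +90° above the finished block, with the fingers closing across its 46 mm side.

step_arm(moves=[{"rx":0,"ry":0,"rz":0,"dx":15,"dy":15,"dz":25,"gripper":1},{"rx":0,"ry":0,"rz":-10,"dx":0,"dy":0,"dz":25,"gripper":1},{"rx":0,"ry":0,"rz":-10,"dx":0,"dy":0,"dz":25,"gripper":1},{"rx":0,"ry":0,"rz":-10,"dx":0,"dy":0,"dz":25,"gripper":1},{"rx":0,"ry":0,"rz":-10,"dx":0,"dy":0,"dz":25,"gripper":1},{"rx":0,"ry":0,"rz":-10,"dx":0,"dy":0,"dz":25,"gripper":1},{"rx":0,"ry":0,"rz":-10,"dx":0,"dy":0,"dz":25,"gripper":1},{"rx":0,"ry":0,"rz":-10,"dx":0,"dy":0,"dz":25,"gripper":1},{"rx":0,"ry":0,"rz":-10,"dx":0,"dy":0,"dz":25,"gripper":1},{"rx":0,"ry":0,"rz":-10,"dx":0,"dy":0,"dz":25,"gripper":1},{"rx":0,"ry":0,"rz":0,"dx":0,"dy":0,"dz":0,"gripper":1},{"rx":0,"ry":0,"rz":0,"dx":0,"dy":0,"dz":0,"gripper":1}])

```text
clock: 4.42
tcp_pos: [0.4165, 0.0608, 0.1485]
orientation: [2.228, 2.214, 0.001]
contact_force: [-0.0, 0.5, 0.5]
grip_width: 0.0851
gripper_force: 0.0
```

Run:
```python
from h import *
st();plan([.4155,.0605,.058],90);shot("wc");c=lc("wc")
print("expected pixels eyelet,rivet",proj(0,[.4152,.0322,.045],c),proj(0,[.415,.0965,.045],c))
```

```text
{'clock': 4.425, 'joints': [0.2705, 0.2116, -0.6203, 2.1749, 0.1712, 0.8001, -0.4648], 'tcp_pos': [0.4165, 0.0608, 0.1485], 'orientation': [2.2276, 2.2145, 0.0012], 'contact_force': [-0.0131, 0.4724, 0.5043], 'grip_width': 0.0851, 'gripper_force': 0.0}
shift mm [-0.3 -1.1 90.5] yaw now 89.66
turn deg (rotvec, tool) [ 0.05 -0.01 -0.34]
expected pixels eyelet,rivet [252.29990454 217.79679042] [251.50697015 143.57812701]
```

step_arm(grip_force=35, moves=[{"rx":0,"ry":0,"rz":0,"dx":0,"dy":-1,"dz":30,"gripper":1},{"rx":0,"ry":0,"rz":0,"dx":0,"dy":0,"dz":30,"gripper":1},{"rx":0,"ry":0,"rz":0,"dx":0,"dy":0,"dz":20,"gripper":1},{"rx":0,"ry":0,"rz":0,"dx":0,"dy":0,"dz":10,"gripper":1},{"rx":0,"ry":0,"rz":0,"dx":0,"dy":0,"dz":0,"gripper":1}])

```text
clock: 5.1
tcp_pos: [0.4152, 0.061, 0.0581]
orientation: [2.225, 2.217, 0.0]
contact_force: [0.8, 0.3, 0.2]
grip_width: 0.0855
gripper_force: 0.0
```

Run:
```python
from h import *
st();print(r.tcp_to_tips)
```

```text
{'clock': 5.1, 'joints': [0.1768, 0.376, -0.5451, 2.2496, 0.3473, 0.5944, -0.6318], 'tcp_pos': [0.4152, 0.061, 0.0581], 'orientation': [2.2253, 2.2171, 0.0001], 'contact_force': [0.771, 0.2569, 0.245], 'grip_width': 0.0855, 'gripper_force': 0.0}
0.022
```

step_arm(grip_force=35, moves=[{"rx":0,"ry":0,"rz":0,"dx":0,"dy":0,"dz":0,"gripper":-1},{"rx":0,"ry":0,"rz":0,"dx":0,"dy":0,"dz":0,"gripper":-1},{"rx":0,"ry":0,"rz":0,"dx":0,"dy":0,"dz":0,"gripper":-1},{"rx":0,"ry":0,"rz":0,"dx":0,"dy":0,"dz":0,"gripper":-1},{"rx":0,"ry":0,"rz":0,"dx":0,"dy":0,"dz":0,"gripper":-1},{"rx":0,"ry":0,"rz":0,"dx":0,"dy":0,"dz":0,"gripper":-1}])

```text
clock: 5.85
tcp_pos: [0.4149, 0.0609, 0.0578]
orientation: [-2.225, -2.218, 0.0]
contact_force: [-0.3, 0.7, -1.0]
grip_width: 0.0002
gripper_force: 0.0
```

Run:
```python
from h import *
st();shot("wd");w=cv2.imread("pics/wd.png");s=r.grab_frame("scene");cv2.imwrite("pics/scene1.png",s)
cv2.imwrite("pics/cmp1.png",np.hstack([cv2.resize(w,(440,330)),cv2.resize(s[180:270,230:326],(352,330),interpolation=cv2.INTER_CUBIC)]))
```

```text
{'clock': 5.85, 'joints': [0.1772, 0.3764, -0.5454, 2.2503, 0.3478, 0.5938, -0.6319], 'tcp_pos': [0.4149, 0.0609, 0.0578], 'orientation': [-2.2251, -2.2177, 0.0001], 'contact_force': [-0.2733, 0.7343, -1.0494], 'grip_width': 0.0002, 'gripper_force': 0.0}
```

View pics/cmp1.png

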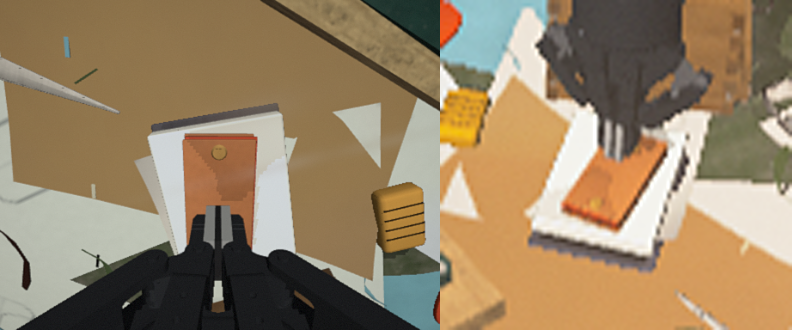

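The fingers closed just above the block. They swing back when open, and the block has not moved. I'll lift, open and go lower.

step_arm(grip_force=35, moves=[{"rx":0,"ry":0,"rz":0,"dx":0,"dy":0,"dz":-14,"gripper":-1},{"rx":0,"ry":0,"rz":0,"dx":0,"dy":0,"dz":0,"gripper":1},{"rx":0,"ry":0,"rz":0,"dx":0,"dy":0,"dz":0,"gripper":1},{"rx":0,"ry":0,"rz":0,"dx":0,"dy":0,"dz":0,"gripper":1},{"rx":0,"ry":0,"rz":0,"dx":0,"dy":0,"dz":0,"gripper":1},{"rx":0,"ry":0,"rz":0,"dx":0,"dy":0,"dz":12,"gripper":1},{"rx":0,"ry":0,"rz":0,"dx":0,"dy":0,"dz":8,"gripper":1},{"rx":0,"ry":0,"rz":0,"dx":0,"dy":0,"dz":3,"gripper":1},{"rx":0,"ry":0,"rz":0,"dx":0,"dy":0,"dz":0,"gripper":1}])

```text
clock: 7.08
tcp_pos: [0.4146, 0.061, 0.0484]
orientation: [-2.224, -2.218, 0.001]
contact_force: [0.2, -0.1, 0.4]
grip_width: 0.0853
gripper_force: 0.0
```

step_arm(grip_force=35, moves=[{"rx":0,"ry":0,"rz":0,"dx":0,"dy":0,"dz":2,"gripper":1},{"rx":0,"ry":0,"rz":0,"dx":0,"dy":0,"dz":0,"gripper":-1},{"rx":0,"ry":0,"rz":0,"dx":0,"dy":0,"dz":0,"gripper":-1},{"rx":0,"ry":0,"rz":0,"dx":0,"dy":0,"dz":0,"gripper":-1},{"rx":0,"ry":0,"rz":0,"dx":0,"dy":0,"dz":0,"gripper":-1}])

```text
clock: 7.7
tcp_pos: [0.4149, 0.0609, 0.0469]
orientation: [2.225, 2.218, 0.0]
contact_force: [-0.8, -1.0, -0.1]
grip_width: 0.0124
gripper_force: 0.0
```

Run:
```python
from h import *
for z in(.03,.045,.055,.065,.075): print(z,proj("scene",[.415,.061,z]), proj(0,[.415,.061,z],lc("wd")))
print("expected block rivet/eyelet",proj("scene",[.415,.0965,.045]),proj("scene",[.4152,.0322,.045]))
s=cv2.imread("pics/scene1.png");h=cv2.cvtColor(s,cv2.COLOR_BGR2HSV);m=cv2.inRange(h,(4,130,90),(13,255,255));m[:180]=0;m[270:]=0;m[:,:250]=0;m[:,310:]=0
k,l,stt,ce=cv2.connectedComponentsWithStats(m);print(stt[1:][stt[1:,4]>40],ce[1:][stt[1:,4]>40]); print(proj("scene",[.415,.06,.045]))
```

```text
0.03 [277.90786691 230.5556162 ] [254.16930968 225.21371014]
0.045 [278.15219692 226.69257506] [254.23932458 236.60390813]
0.055 [278.31750345 224.0789545 ] [254.29241801 245.24128   ]
0.065 [278.48478638 221.43408567] [254.3516904  254.88386159]
0.075 [278.65408135 218.75740482] [254.41828707 265.7179729 ]
expected block rivet/eyelet [272.6713925  235.33584673] [282.35799295 219.93141049]
[[263 217  29  26 306]] [[276.52287582 229.75163399]]
[278.30310155 226.45459727]
```

Run:
```python
from h import *
c=lc("wd")
for z in(.025,.035,.045): print(z,proj(0,[.415,.0965,z],c))
shot("we"); st(); c=lc("we")
g=cv2.cvtColor(cv2.imread("pics/we.png"),cv2.COLOR_BGR2HSV)
m=cv2.inRange(g,(10,60,60),(30,255,255))
im=cv2.imread("pics/we.png")
for v in range(215,262,4): print(v,[int(x) for x in cv2.cvtColor(im,cv2.COLOR_BGR2HSV)[v,232:276:4,1]])
for y in(.061,.072):
  for z in(.025,.035,.045): print(y,z,proj(0,[.415,y,z],c))
```

```text
0.025 [254.01332002 166.53937862]
0.035 [254.05229473 171.12498995]
0.045 [254.09560621 176.22084738]
{'clock': 7.75, 'joints': [0.1623, 0.3977, -0.5305, 2.2567, 0.3724, 0.5689, -0.6547], 'tcp_pos': [0.4149, 0.0609, 0.0468], 'orientation': [2.225, 2.2177, 0.0], 'contact_force': [0.2506, 0.1739, 0.2476], 'grip_width': 0.0048, 'gripper_force': 0.0}
215 [138, 138, 140, 143, 143, 143, 145, 149, 146, 150, 147]
219 [142, 140, 144, 147, 150, 150, 147, 150, 151, 151, 151]
223 [145, 151, 150, 150, 153, 154, 155, 152, 155, 154, 154]
227 [154, 151, 152, 151, 157, 151, 155, 155, 150, 153, 152]
231 [150, 151, 155, 154, 154, 155, 154, 153, 150, 153, 154]
235 [156, 156, 152, 153, 152, 150, 151, 153, 155, 156, 151]
239 [5, 13, 148, 151, 152, 157, 153, 152, 153, 154, 5]
243 [8, 7, 149, 150, 153, 152, 155, 154, 154, 146, 5]
247 [10, 4, 159, 151, 151, 156, 154, 152, 156, 154, 8]
251 [10, 10, 157, 155, 152, 156, 150, 152, 153, 152, 12]
255 [6, 17, 155, 156, 155, 153, 151, 152, 156, 133, 10]
259 [7, 40, 155, 152, 152, 150, 150, 153, 152, 133, 7]
0.061 0.025 [254.07345964 229.49273398]
0.061 0.035 [254.11901778 237.34727507]
0.061 0.045 [254.16961205 246.07007935]
0.072 0.025 [254.0290504  212.30128091]
0.072 0.035 [254.07314934 219.39482227]
0.072 0.045 [254.12222635 227.28911296]
```

The camera geometry is consistent, but the tips stand higher than I took them to be. I'll find the shut-tip height by gently touching the springy board's block.

step_arm(moves=[{"rx":0,"ry":0,"rz":0,"dx":0,"dy":0,"dz":2,"gripper":-1},{"rx":0,"ry":0,"rz":0,"dx":0,"dy":0,"dz":0,"gripper":-1}])

```text
clock: 8.0
tcp_pos: [0.4147, 0.0609, 0.0446]
orientation: [-2.225, -2.218, 0.0]
contact_force: [-0.2, 0.7, 0.4]
grip_width: -0.0004
gripper_force: 0.0
```

step_arm(moves=[{"rx":0,"ry":0,"rz":0,"dx":0,"dy":0,"dz":3,"gripper":-1},{"rx":0,"ry":0,"rz":0,"dx":0,"dy":0,"dz":0,"gripper":-1}])

```text
clock: 8.25
tcp_pos: [0.4147, 0.0609, 0.0416]
orientation: [-2.225, -2.218, 0.001]
contact_force: [-0.1, 0.2, -1.0]
grip_width: -0.0005
gripper_force: 0.0
```

step_arm(moves=[{"rx":0,"ry":0,"rz":0,"dx":0,"dy":0,"dz":4,"gripper":-1},{"rx":0,"ry":0,"rz":0,"dx":0,"dy":0,"dz":0,"gripper":-1}])

```text
clock: 8.5
tcp_pos: [0.4146, 0.0609, 0.0375]
orientation: [-2.225, -2.218, 0.001]
contact_force: [-0.8, -0.3, 0.0]
grip_width: -0.0002
gripper_force: 0.0
```

step_arm(moves=[{"rx":0,"ry":0,"rz":0,"dx":0,"dy":0,"dz":4,"gripper":-1},{"rx":0,"ry":0,"rz":0,"dx":0,"dy":0,"dz":0,"gripper":-1}])

```text
clock: 8.75
tcp_pos: [0.415, 0.061, 0.0338]
orientation: [2.225, 2.218, -0.0]
contact_force: [0.2, -0.2, 4.5]
grip_width: -0.0001
gripper_force: 2.4
```

Contact comes at a TCP height of about 0.0366 on a block top of 0.045, so the shut tips really sit about 8 mm behind the reported TCP. I'll use that offset: lift, open, go down to TCP z ≈ 0.022 and grip.

step_arm(grip_force=35, moves=[{"rx":0,"ry":0,"rz":0,"dx":0,"dy":0,"dz":-10,"gripper":-1},{"rx":0,"ry":0,"rz":0,"dx":0,"dy":0,"dz":0,"gripper":1},{"rx":0,"ry":0,"rz":0,"dx":0,"dy":0,"dz":0,"gripper":1},{"rx":0,"ry":0,"rz":0,"dx":0,"dy":0,"dz":0,"gripper":1},{"rx":0,"ry":0,"rz":0,"dx":0,"dy":0,"dz":0,"gripper":1},{"rx":0,"ry":0,"rz":0,"dx":0,"dy":0,"dz":10,"gripper":1},{"rx":0,"ry":0,"rz":0,"dx":0,"dy":0,"dz":11,"gripper":1},{"rx":0,"ry":0,"rz":0,"dx":0,"dy":0,"dz":0,"gripper":-1},{"rx":0,"ry":0,"rz":0,"dx":0,"dy":0,"dz":0,"gripper":-1},{"rx":0,"ry":0,"rz":0,"dx":0,"dy":0,"dz":0,"gripper":-1},{"rx":0,"ry":0,"rz":0,"dx":0,"dy":0,"dz":0,"gripper":-1}])

```text
clock: 10.12
tcp_pos: [0.415, 0.0611, 0.023]
orientation: [2.225, 2.218, 0.001]
contact_force: [-0.8, 1.0, 1.4]
grip_width: 0.0452
gripper_force: 42.3
```

Gripped. I carry the finished block to the free desk spot at (0.37, 0.205).

step_arm(moves=[{"rx":0,"ry":0,"rz":0,"dx":0,"dy":0,"dz":-40,"gripper":-1},{"rx":0,"ry":0,"rz":0,"dx":0,"dy":0,"dz":-50,"gripper":-1},{"rx":0,"ry":0,"rz":0,"dx":48,"dy":-15,"dz":0,"gripper":-1},{"rx":0,"ry":0,"rz":0,"dx":48,"dy":-15,"dz":0,"gripper":-1},{"rx":0,"ry":0,"rz":0,"dx":48,"dy":-15,"dz":0,"gripper":-1},{"rx":0,"ry":0,"rz":0,"dx":0,"dy":0,"dz":40,"gripper":-1},{"rx":0,"ry":0,"rz":0,"dx":0,"dy":0,"dz":40,"gripper":-1},{"rx":0,"ry":0,"rz":0,"dx":0,"dy":0,"dz":25,"gripper":-1},{"rx":0,"ry":0,"rz":0,"dx":0,"dy":0,"dz":8,"gripper":-1},{"rx":0,"ry":0,"rz":0,"dx":0,"dy":0,"dz":0,"gripper":-1}])

```text
clock: 11.38
tcp_pos: [0.3703, 0.2052, -0.0001]
orientation: [-2.225, -2.218, 0.0]
contact_force: [0.7, 0.7, -0.4]
grip_width: 0.045
gripper_force: 42.0
```

step_arm(moves=[{"rx":0,"ry":0,"rz":0,"dx":0,"dy":0,"dz":4,"gripper":-1},{"rx":0,"ry":0,"rz":0,"dx":0,"dy":0,"dz":4,"gripper":-1},{"rx":0,"ry":0,"rz":0,"dx":0,"dy":0,"dz":0,"gripper":-1}])

```text
clock: 11.75
tcp_pos: [0.3705, 0.205, -0.0081]
orientation: [2.225, 2.217, 0.0]
contact_force: [0.6, 0.1, -0.9]
grip_width: 0.045
gripper_force: 42.0
```

step_arm(moves=[{"rx":0,"ry":0,"rz":0,"dx":0,"dy":0,"dz":0,"gripper":1},{"rx":0,"ry":0,"rz":0,"dx":0,"dy":0,"dz":0,"gripper":1},{"rx":0,"ry":0,"rz":0,"dx":0,"dy":0,"dz":0,"gripper":1},{"rx":0,"ry":0,"rz":0,"dx":0,"dy":0,"dz":-40,"gripper":1},{"rx":0,"ry":0,"rz":0,"dx":0,"dy":0,"dz":-60,"gripper":1},{"rx":0,"ry":0,"rz":0,"dx":50,"dy":21,"dz":0,"gripper":1},{"rx":0,"ry":0,"rz":0,"dx":50,"dy":21,"dz":0,"gripper":1},{"rx":0,"ry":0,"rz":0,"dx":51,"dy":21,"dz":0,"gripper":1},{"rx":0,"ry":0,"rz":-5.5,"dx":0,"dy":0,"dz":0,"gripper":1},{"rx":0,"ry":0,"rz":0,"dx":0,"dy":0,"dz":0,"gripper":1}])

```text
clock: 13.0
tcp_pos: [0.4335, 0.356, 0.0914]
orientation: [-2.116, -2.321, 0.001]
contact_force: [0.4, -0.2, -0.4]
grip_width: 0.0853
gripper_force: 0.0
```

Run:
```python
from blk import *
st();plan([.433,.3565,.003],95.5);shot("wf");c=lc("wf")
im=cv2.imread("pics/wf.png");u,v=proj(0,[.4356,.3298,.025],c);print("mark exp",u,v,"rivet exp",proj(0,[.4292,.394,.025],c))
g=cv2.cvtColor(im,cv2.COLOR_BGR2HSV);x0,y0=int(u)-30,int(v)-30;x0=max(x0,0);s=g[y0:y0+60,x0:x0+60];m=((s[...,1]<70)&(s[...,2]>110)).astype(np.uint8)
k,l,q,ce=cv2.connectedComponentsWithStats(m)
for i in range(1,k):
  if q[i,4]>20: print(q[i],ce[i]+[x0,y0],onz(0,*(ce[i]+[x0,y0]),.025,c).round(4))
```

```text
{'clock': 13.0, 'joints': [-0.2872, 0.5404, -0.662, 1.9075, 0.437, 0.8422, -1.0856], 'tcp_pos': [0.4335, 0.356, 0.0914], 'orientation': [-2.116, -2.3215, 0.0014], 'contact_force': [0.4486, -0.2464, -0.4414], 'grip_width': 0.0853, 'gripper_force': 0.0}
shift mm [ 0.5 -0.3 88.4] yaw now 95.3
turn deg (rotvec, tool) [-0.05  0.01 -0.2 ]
mark exp 253.438010057569 235.21235870594498 rivet exp [252.82795403 150.21780811]
[ 23  24  16  15 192] [253.65625    236.16666667] [0.4358 0.329  0.025 ]
[  0  46  60  14 546] [252.17765568 259.92673993] [0.4366 0.3087 0.025 ]
```

The mark is seen within 1 mm of the prediction, so I go down and grip.

step_arm(grip_force=35, moves=[{"rx":0,"ry":0,"rz":0,"dx":0,"dy":0,"dz":35,"gripper":1},{"rx":0,"ry":0,"rz":0,"dx":0,"dy":0,"dz":30,"gripper":1},{"rx":0,"ry":0,"rz":0,"dx":0,"dy":0,"dz":15,"gripper":1},{"rx":0,"ry":0,"rz":0,"dx":0,"dy":0,"dz":8,"gripper":1},{"rx":0,"ry":0,"rz":0,"dx":0,"dy":0,"dz":0,"gripper":-1},{"rx":0,"ry":0,"rz":0,"dx":0,"dy":0,"dz":0,"gripper":-1},{"rx":0,"ry":0,"rz":0,"dx":0,"dy":0,"dz":0,"gripper":-1},{"rx":0,"ry":0,"rz":0,"dx":0,"dy":0,"dz":0,"gripper":-1}])

```text
clock: 14.05
tcp_pos: [0.4345, 0.3565, 0.0049]
orientation: [2.116, 2.321, 0.003]
contact_force: [-0.3, -0.9, 6.3]
grip_width: 0.045
gripper_force: 36.5
```

step_arm(moves=[{"rx":0,"ry":0,"rz":0,"dx":0,"dy":0,"dz":-45,"gripper":-1},{"rx":0,"ry":0,"rz":0,"dx":0,"dy":0,"dz":-55,"gripper":-1},{"rx":0,"ry":0,"rz":0,"dx":-46,"dy":-24,"dz":0,"gripper":-1},{"rx":0,"ry":0,"rz":0,"dx":-47,"dy":-24,"dz":0,"gripper":-1},{"rx":0,"ry":0,"rz":0,"dx":-47,"dy":-24,"dz":0,"gripper":-1},{"rx":0,"ry":0,"rz":0,"dx":-54,"dy":11,"dz":0,"gripper":-1},{"rx":0,"ry":0,"rz":0,"dx":-54,"dy":11,"dz":0,"gripper":-1},{"rx":0,"ry":0,"rz":0,"dx":-54,"dy":11,"dz":0,"gripper":-1},{"rx":0,"ry":0,"rz":-3.3,"dx":0,"dy":0,"dz":20,"gripper":-1},{"rx":0,"ry":0,"rz":0,"dx":0,"dy":0,"dz":0,"gripper":-1}])

```text
clock: 15.3
tcp_pos: [0.422, 0.0509, 0.0832]
orientation: [-2.049, -2.379, 0.002]
contact_force: [0.9, 0.7, -1.2]
grip_width: 0.0451
gripper_force: 36.7
```

Run:
```python
from h import *
st();plan([.4245,.052,.027],98.8)
```

```text
{'clock': 15.3, 'joints': [0.3148, 0.3567, -0.67, 2.2148, 0.3531, 0.6756, -0.4556], 'tcp_pos': [0.422, 0.0509, 0.0832], 'orientation': [-2.0492, -2.3792, 0.0024], 'contact_force': [0.9195, 0.6544, -1.2002], 'grip_width': 0.0451, 'gripper_force': 36.677}
shift mm [ 0.7  2.8 56.2] yaw now 98.52
turn deg (rotvec, tool) [-0.13 -0.01 -0.28]
```

step_arm(moves=[{"rx":0,"ry":0,"rz":0,"dx":0,"dy":2,"dz":30,"gripper":-1},{"rx":0,"ry":0,"rz":0,"dx":0,"dy":0,"dz":20,"gripper":-1},{"rx":0,"ry":0,"rz":0,"dx":0,"dy":0,"dz":8,"gripper":-1},{"rx":0,"ry":0,"rz":0,"dx":0,"dy":0,"dz":0,"gripper":-1}])

```text
clock: 15.8
tcp_pos: [0.4249, 0.0526, 0.0261]
orientation: [-2.047, -2.383, -0.0]
contact_force: [-0.0, -0.2, -0.9]
grip_width: 0.0456
gripper_force: 36.7
```

step_arm(moves=[{"rx":0,"ry":0,"rz":0,"dx":0,"dy":0,"dz":1.5,"gripper":-1},{"rx":0,"ry":0,"rz":0,"dx":0,"dy":0,"dz":0,"gripper":1},{"rx":0,"ry":0,"rz":0,"dx":0,"dy":0,"dz":0,"gripper":1},{"rx":0,"ry":0,"rz":0,"dx":0,"dy":0,"dz":0,"gripper":1},{"rx":0,"ry":0,"rz":0,"dx":0,"dy":0,"dz":-30,"gripper":1},{"rx":0,"ry":0,"rz":8.7,"dx":0,"dy":0,"dz":-55,"gripper":1},{"rx":0,"ry":0,"rz":0,"dx":0,"dy":0,"dz":0,"gripper":1}])

```text
clock: 16.68
tcp_pos: [0.4277, 0.0524, 0.1126]
orientation: [2.222, 2.214, 0.008]
contact_force: [-0.4, -0.5, -0.4]
grip_width: 0.0855
gripper_force: 0.0
```

```bash
cat > mk.py <<'E'
from h import *
def mark(k,p,z):
    shot(k);c=lc(k);g=cv2.cvtColor(cv2.imread(f"pics/{k}.png"),cv2.COLOR_BGR2HSV);u,v=proj(0,p,c);x0,y0=max(int(u)-30,0),max(int(v)-30,0);s=g[y0:y0+60,x0:x0+60];print("exp",u.round(1),v.round(1))
    m=((s[...,1]<70)&(s[...,2]>110)).astype(np.uint8);n,l,q,ce=cv2.connectedComponentsWithStats(m)
    for i in range(1,n):
        if 20<q[i,4]<900: print(q[i],onz(0,*(ce[i]+[x0,y0]),z,c).round(4))
E
python3 - <<'E'
from mk import *
st();mark("wg",[.429,.0245,.045],.045);plan([.3705,.205,-.005],90)
E
```

```text
{'clock': 16.675, 'joints': [0.3248, 0.3016, -0.674, 2.1876, 0.2854, 0.7289, -0.5443], 'tcp_pos': [0.4277, 0.0524, 0.1126], 'orientation': [2.2217, 2.2141, 0.0084], 'contact_force': [-0.4154, -0.5146, -0.4108], 'grip_width': 0.0855, 'gripper_force': 0.0}
exp 255.0 236.4
[57  0  3 17 28] [0.45   0.0441 0.045 ]
[ 22  23  17  14 185] [0.429  0.0253 0.045 ]
[  0  34  60  26 679] [0.4298 0.0048 0.045 ]
shift mm [153.1 -56.6 115.6] yaw now 89.89
turn deg (rotvec, tool) [ 0.24  0.02 -0.11]
```

The fresh block lies as planned, with its mark at (0.429, 0.025). Now I fetch the finished block from the desk.

step_arm(grip_force=35, moves=[{"rx":0,"ry":0,"rz":0,"dx":51,"dy":-19,"dz":0,"gripper":1},{"rx":0,"ry":0,"rz":0,"dx":51,"dy":-19,"dz":0,"gripper":1},{"rx":0,"ry":0,"rz":0,"dx":51,"dy":-19,"dz":20,"gripper":1},{"rx":0,"ry":0,"rz":0,"dx":0,"dy":0,"dz":45,"gripper":1},{"rx":0,"ry":0,"rz":0,"dx":0,"dy":0,"dz":35,"gripper":1},{"rx":0,"ry":0,"rz":0,"dx":0,"dy":0,"dz":16,"gripper":1},{"rx":0,"ry":0,"rz":0,"dx":0,"dy":0,"dz":0,"gripper":-1},{"rx":0,"ry":0,"rz":0,"dx":0,"dy":0,"dz":0,"gripper":-1},{"rx":0,"ry":0,"rz":0,"dx":0,"dy":0,"dz":0,"gripper":-1},{"rx":0,"ry":0,"rz":0,"dx":0,"dy":0,"dz":0,"gripper":-1}])

```text
clock: 17.98
tcp_pos: [0.3687, 0.2051, -0.0061]
orientation: [2.223, 2.219, 0.002]
contact_force: [-1.4, 0.2, 2.7]
grip_width: 0.0452
gripper_force: 36.3
```

step_arm(moves=[{"rx":0,"ry":0,"rz":0,"dx":0,"dy":0,"dz":-45,"gripper":-1},{"rx":0,"ry":0,"rz":0,"dx":0,"dy":0,"dz":-50,"gripper":-1},{"rx":0,"ry":0,"rz":0,"dx":52,"dy":20,"dz":0,"gripper":-1},{"rx":0,"ry":0,"rz":0,"dx":52,"dy":20,"dz":0,"gripper":-1},{"rx":0,"ry":0,"rz":0,"dx":52,"dy":21,"dz":0,"gripper":-1},{"rx":0,"ry":0,"rz":0,"dx":0,"dy":0,"dz":35,"gripper":-1},{"rx":0,"ry":0,"rz":0,"dx":0,"dy":0,"dz":30,"gripper":-1},{"rx":0,"ry":0,"rz":0,"dx":0,"dy":0,"dz":13,"gripper":-1},{"rx":0,"ry":0,"rz":0,"dx":0,"dy":0,"dz":0,"gripper":-1},{"rx":0,"ry":0,"rz":0,"dx":0,"dy":0,"dz":0,"gripper":-1}])

```text
clock: 19.23
tcp_pos: [0.4301, 0.3614, 0.0115]
orientation: [2.223, 2.219, 0.003]
contact_force: [0.4, -0.3, -0.6]
grip_width: 0.0449
gripper_force: 36.8
```

step_arm(moves=[{"rx":0,"ry":0,"rz":0,"dx":0,"dy":0,"dz":4,"gripper":-1},{"rx":0,"ry":0,"rz":0,"dx":0,"dy":0,"dz":1,"gripper":-1},{"rx":0,"ry":0,"rz":0,"dx":0,"dy":0,"dz":0,"gripper":1},{"rx":0,"ry":0,"rz":0,"dx":0,"dy":0,"dz":0,"gripper":1},{"rx":0,"ry":0,"rz":0,"dx":0,"dy":0,"dz":0,"gripper":1},{"rx":0,"ry":0,"rz":0,"dx":0,"dy":0,"dz":-40,"gripper":1},{"rx":0,"ry":0,"rz":0,"dx":0,"dy":0,"dz":-60,"gripper":1},{"rx":0,"ry":0,"rz":0,"dx":0,"dy":0,"dz":-60,"gripper":1},{"rx":0,"ry":0,"rz":0,"dx":-30,"dy":-20,"dz":-50,"gripper":1},{"rx":0,"ry":0,"rz":0,"dx":-50,"dy":-20,"dz":-40,"gripper":1},{"rx":0,"ry":0,"rz":0,"dx":-50,"dy":-12,"dz":-30,"gripper":1},{"rx":0,"ry":0,"rz":0,"dx":0,"dy":0,"dz":0,"gripper":1}])

```text
clock: 20.72
tcp_pos: [0.3795, 0.2313, 0.2846]
orientation: [2.226, 2.21, 0.004]
contact_force: [0.7, 0.2, -0.7]
grip_width: 0.0853
gripper_force: 0.0
```

Run:
```python
from h import *
st();shot("wh");c=lc("wh")
im=cv2.imread("pics/wh.png")
u,v=proj(0,[.43,.36,.02],c);a,b=proj(0,[.424,.052,.04],c);print(u,v,a,b)
def cr(u,v):
    x=int(np.clip(u-60,0,392));y=int(np.clip(v-60,0,264));print("org",x,y);return cv2.resize(im[y:y+120,x:x+120],(400,400),interpolation=cv2.INTER_CUBIC)
cv2.imwrite("pics/cr3.png",np.hstack([cr(u,v),cr(a,b)]))
```

```text
{'clock': 20.725, 'joints': [0.1017, 0.0907, -0.8238, 1.9576, 0.0792, 1.1207, -0.7617], 'tcp_pos': [0.3795, 0.2313, 0.2846], 'orientation': [2.226, 2.2098, 0.0038], 'contact_force': [0.6747, 0.1685, -0.7333], 'grip_width': 0.0853, 'gripper_force': 0.0}
294.6573322706185 38.52177917396661 284.76799136641637 273.9349706641964
org 234 0
org 224 213
```

View pics/cr3.png

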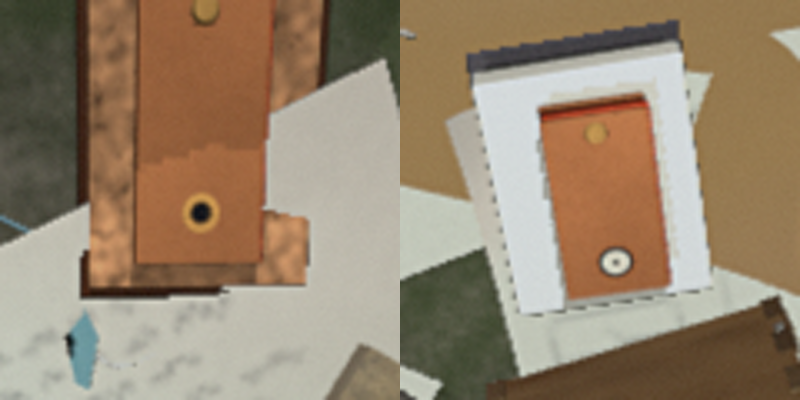

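The finished block lies flat on the cork with its eyelet at crop-left (201,212). The fresh block lies on the board with its circle at crop-right (616,262). Both are well placed. Now I travel above the thick punch.

step_arm(moves=[{"rx":0,"ry":0,"rz":0,"dx":-50,"dy":7,"dz":-7,"gripper":1},{"rx":0,"ry":0,"rz":0,"dx":-50,"dy":7,"dz":-7,"gripper":1},{"rx":0,"ry":0,"rz":0,"dx":-50,"dy":7,"dz":-7,"gripper":0.2},{"rx":0,"ry":0,"rz":0,"dx":-60,"dy":20,"dz":0,"gripper":0.2},{"rx":0,"ry":0,"rz":0,"dx":-60,"dy":20,"dz":0,"gripper":0.2},{"rx":0,"ry":0,"rz":0,"dx":-60,"dy":20,"dz":0,"gripper":0.2},{"rx":0,"ry":0,"rz":0,"dx":-50,"dy":2.5,"dz":0,"gripper":0.2},{"rx":0,"ry":0,"rz":0,"dx":-50,"dy":2.5,"dz":0,"gripper":0.2},{"rx":0,"ry":0,"rz":0,"dx":-50,"dy":2.5,"dz":0,"gripper":0.2},{"rx":0,"ry":0,"rz":0,"dx":-50,"dy":2.5,"dz":0,"gripper":0.2},{"rx":0,"ry":0,"rz":0,"dx":-50,"dy":2.5,"dz":0,"gripper":0.2},{"rx":0,"ry":0,"rz":0,"dx":-50,"dy":2.5,"dz":0,"gripper":0.2},{"rx":0,"ry":0,"rz":10.5,"dx":0,"dy":0,"dz":0,"gripper":0.2},{"rx":0,"ry":0,"rz":10.5,"dx":0,"dy":0,"dz":0,"gripper":0.2},{"rx":0,"ry":0,"rz":10.5,"dx":0,"dy":0,"dz":0,"gripper":0.2},{"rx":0,"ry":0,"rz":10.5,"dx":0,"dy":0,"dz":0,"gripper":0.2},{"rx":0,"ry":0,"rz":10.5,"dx":0,"dy":0,"dz":0,"gripper":0.2},{"rx":0,"ry":0,"rz":10.5,"dx":0,"dy":0,"dz":0,"gripper":0.2},{"rx":0,"ry":0,"rz":10.5,"dx":0,"dy":0,"dz":0,"gripper":0.2},{"rx":0,"ry":0,"rz":0,"dx":0,"dy":0,"dz":0,"gripper":0.2}])

```text
clock: 23.28
tcp_pos: [0.4742, -0.3924, 0.302]
orientation: [-3.107, -0.454, 0.003]
contact_force: [-0.2, -0.7, 0.4]
grip_width: 0.0514
gripper_force: 0.0
```

Run:
```python
from h import *
st();shot("wi");c=lc("wi")
plan([.4752,-.4024,.071],16)
u,v=proj(0,[.4752,-.4024,.125],c);a=proj(0,[.4186,-.4158,.11],c);print(u,v,a)
im=cv2.imread("pics/wi.png");g=cv2.cvtColor(im,cv2.COLOR_BGR2HSV)
for (p,z) in(((u,v),.125),(a,.11)):
  x0,y0=int(p[0])-22,int(p[1])-22;s=g[y0:y0+44,x0:x0+44];m=((s[...,1]<45)&(s[...,2]>165)).astype(np.uint8)
  k,l,q,ce=cv2.connectedComponentsWithStats(m)
  for i in range(1,k):
    if q[i,4]>30: print(q[i],ce[i]+[x0,y0],onz(0,*(ce[i]+[x0,y0]),z,c).round(4))
```

```text
{'clock': 23.275, 'joints': [0.6249, 0.3204, -0.0454, 1.6037, 0.0154, 1.2199, -0.7039], 'tcp_pos': [0.4742, -0.3924, 0.302], 'orientation': [-3.1072, -0.4545, 0.0027], 'contact_force': [-0.1986, -0.7349, 0.363], 'grip_width': 0.0514, 'gripper_force': 0.0}
shift mm [ -1.4  10.1 231.2] yaw now 16.75
turn deg (rotvec, tool) [-0.08  0.07  0.75]
263.79701775528366 164.81895777981424 [259.96210511 210.48165644]
[ 13   5  18  26 298] [262.08724832 162.03691275] [ 0.4775 -0.3998  0.125 ]
[ 17   3  11  24 105] [258.47619048 206.71428571] [ 0.4226 -0.4128  0.11  ]
```

step_arm(moves=[{"rx":0,"ry":0,"rz":0,"dx":-1,"dy":8.5,"dz":40,"gripper":0.2},{"rx":0,"ry":0,"rz":0,"dx":0,"dy":0,"dz":50,"gripper":0.2},{"rx":0,"ry":0,"rz":0,"dx":0,"dy":0,"dz":40,"gripper":0.2},{"rx":0,"ry":0,"rz":0,"dx":0,"dy":0,"dz":0,"gripper":0.2}])

```text
clock: 23.82
tcp_pos: [0.4728, -0.4002, 0.1699]
orientation: [-3.103, -0.453, 0.008]
contact_force: [-0.7, -0.1, 0.1]
grip_width: 0.0511
gripper_force: 0.0
```

Run:
```python
from h import *
st();shot("wj");c=lc("wj")
plan([.4755,-.401,.071],16)
u,v=proj(0,[.4755,-.401,.125],c);print(u,v)
im=cv2.imread("pics/wj.png");g=cv2.cvtColor(im,cv2.COLOR_BGR2HSV)
x0,y0=int(u)-40,int(v)-40;s=g[y0:y0+80,x0:x0+80];
for lo in(165,200,215):
  m=((s[...,1]<45)&(s[...,2]>lo)).astype(np.uint8)
  k,l,q,ce=cv2.connectedComponentsWithStats(m)
  for i in range(1,k):
    if q[i,4]>60: w=q[i,2];pu=x0+q[i,0]+w/2-.5;pv=y0+q[i,1]+q[i,3]-w/2-.5;print(lo,q[i],(pu,pv),onz(0,pu,pv,.125,c).round(4))
```

```text
{'clock': 23.825, 'joints': [0.6381, 0.4434, -0.048, 1.7373, 0.0245, 0.969, -0.6999], 'tcp_pos': [0.4728, -0.4002, 0.1699], 'orientation': [-3.1033, -0.4535, 0.0083], 'contact_force': [-0.6936, -0.1204, 0.0631], 'grip_width': 0.0511, 'gripper_force': 0.0}
shift mm [  1.4   0.3 101.6] yaw now 16.58
turn deg (rotvec, tool) [-0.13  0.09  0.58]
257.07978593152825 209.3585830113157
165 [ 27   2  29  52 817] (np.float64(258.0), np.float64(208.0)) [ 0.4766 -0.4013  0.125 ]
200 [ 27   7  29  47 718] (np.float64(258.0), np.float64(208.0)) [ 0.4766 -0.4013  0.125 ]
215 [ 27  26  29  28 626] (np.float64(258.0), np.float64(208.0)) [ 0.4766 -0.4013  0.125 ]
```

step_arm(grip_force=60, moves=[{"rx":0,"ry":0,"rz":0.5,"dx":3,"dy":2,"dz":30,"gripper":0.2},{"rx":0,"ry":0,"rz":0,"dx":0,"dy":0,"dz":35,"gripper":0.2},{"rx":0,"ry":0,"rz":0,"dx":0,"dy":0,"dz":24,"gripper":0.2},{"rx":0,"ry":0,"rz":0,"dx":0,"dy":0,"dz":10,"gripper":0.2},{"rx":0,"ry":0,"rz":0,"dx":0,"dy":0,"dz":0,"gripper":0.2}])

```text
clock: 24.5
tcp_pos: [0.4787, -0.4036, 0.0757]
orientation: [3.11, 0.436, 0.002]
contact_force: [0.1, 0.7, 0.6]
grip_width: 0.0513
gripper_force: 0.0
```

step_arm(grip_force=60, moves=[{"rx":0,"ry":0,"rz":0,"dx":0,"dy":0,"dz":0,"gripper":-1},{"rx":0,"ry":0,"rz":0,"dx":0,"dy":0,"dz":0,"gripper":-1},{"rx":0,"ry":0,"rz":0,"dx":0,"dy":0,"dz":0,"gripper":-1},{"rx":0,"ry":0,"rz":0,"dx":0,"dy":0,"dz":0,"gripper":-1}])

```text
clock: 25.0
tcp_pos: [0.4787, -0.4033, 0.076]
orientation: [3.11, 0.435, 0.002]
contact_force: [-0.4, 0.9, 6.1]
grip_width: 0.0184
gripper_force: 58.2
```

Run:
```python
from h import *
o=st();print(R.from_rotvec(o["orientation"]).as_matrix()[:,2].round(4))
```

```text
{'clock': 25.0, 'joints': [0.6345, 0.5616, -0.0456, 1.7931, 0.0339, 0.7858, -0.7208], 'tcp_pos': [0.4787, -0.4033, 0.076], 'orientation': [3.1103, 0.4351, 0.0025], 'contact_force': [-0.4167, 0.8835, 6.0556], 'grip_width': 0.0184, 'gripper_force': 58.2288}
[ 1.7e-03 -8.0e-04 -1.0e+00]
```

The thick punch is gripped at 18.4 mm, held vertically. I lift it and travel to the board.

step_arm(moves=[{"rx":0,"ry":0,"rz":0,"dx":0,"dy":0,"dz":-15,"gripper":-1},{"rx":0,"ry":0,"rz":0,"dx":0,"dy":0,"dz":-30,"gripper":-1},{"rx":0,"ry":0,"rz":0,"dx":0,"dy":0,"dz":-40,"gripper":-1},{"rx":0,"ry":0,"rz":0,"dx":0,"dy":0,"dz":-50,"gripper":-1},{"rx":0,"ry":0,"rz":0,"dx":0,"dy":0,"dz":-50,"gripper":-1},{"rx":0,"ry":0,"rz":0,"dx":0,"dy":0,"dz":-30,"gripper":-1},{"rx":0,"ry":0,"rz":0,"dx":8,"dy":-47,"dz":0,"gripper":-1},{"rx":0,"ry":0,"rz":0,"dx":8,"dy":-47,"dz":0,"gripper":-1},{"rx":0,"ry":0,"rz":0,"dx":8,"dy":-47,"dz":0,"gripper":-1},{"rx":0,"ry":0,"rz":0,"dx":8,"dy":-47,"dz":0,"gripper":-1},{"rx":0,"ry":0,"rz":0,"dx":8,"dy":-47,"dz":0,"gripper":-1},{"rx":0,"ry":0,"rz":0,"dx":8,"dy":-47,"dz":0,"gripper":-1},{"rx":0,"ry":0,"rz":0,"dx":8,"dy":-47,"dz":0,"gripper":-1},{"rx":0,"ry":0,"rz":0,"dx":8,"dy":-47,"dz":0,"gripper":-1},{"rx":0,"ry":0,"rz":0,"dx":8,"dy":-47,"dz":0,"gripper":-1},{"rx":0,"ry":0,"rz":0,"dx":0,"dy":0,"dz":0,"gripper":-1},{"rx":0,"ry":0,"rz":0,"dx":0,"dy":0,"dz":0,"gripper":-1}])

```text
clock: 27.12
tcp_pos: [0.4311, 0.0227, 0.2901]
orientation: [3.111, 0.435, 0.001]
contact_force: [-0.2, -0.5, -1.2]
grip_width: 0.0185
gripper_force: 58.8
```

Run:
```python
from mk import *
o=st();M=R.from_rotvec(o["orientation"]).as_matrix();print(M[:,2].round(4))
mark("wk",[.429,.0253,.045],.045);plan([.429,.0253,.125],16)
p=o["tcp_pos"]
c=lc("wk");print("pred tip px",proj(0,p+M@[0,0,.066],c),"top",proj(0,p-M@[0,0,.049],c), "scene tip/top",proj("scene",p+M@[0,0,.066]),proj("scene",p-M@[0,0,.049]))
cv2.imwrite("pics/scene2.png",r.grab_frame("scene"))
```

```text
{'clock': 27.125, 'joints': [0.1713, 0.022, -0.3709, 1.9941, 0.0098, 1.1264, -1.4969], 'tcp_pos': [0.4311, 0.0227, 0.2901], 'orientation': [3.1105, 0.4346, 0.0011], 'contact_force': [-0.2082, -0.4687, -1.2497], 'grip_width': 0.0185, 'gripper_force': 58.8439}
[ 8.e-04 -8.e-04 -1.e+00]
exp 251.4 150.9
[25 26 11 10 86] [0.4292 0.0256 0.045 ]
shift mm [ -1.2  -3.7 164.9] yaw now 15.83
turn deg (rotvec, tool) [ 0.04 -0.02 -0.17]
pred tip px [254.21348228 201.39758791] top [254.52496955 309.61064576] scene tip/top [281.69331938 164.2555157 ] [284.2085216  124.35710576]
```

step_arm(moves=[{"rx":0,"ry":0,"rz":0,"dx":-1,"dy":-3.3,"dz":40,"gripper":-1},{"rx":0,"ry":0,"rz":0,"dx":0,"dy":0,"dz":50,"gripper":-1},{"rx":0,"ry":0,"rz":0,"dx":0,"dy":0,"dz":40,"gripper":-1},{"rx":0,"ry":0,"rz":0,"dx":0,"dy":0,"dz":20,"gripper":-1},{"rx":0,"ry":0,"rz":0,"dx":0,"dy":0,"dz":8,"gripper":-1},{"rx":0,"ry":0,"rz":0,"dx":0,"dy":0,"dz":0,"gripper":-1},{"rx":0,"ry":0,"rz":0,"dx":0,"dy":0,"dz":0,"gripper":-1}])

```text
clock: 28.1
tcp_pos: [0.4301, 0.0261, 0.1325]
orientation: [3.111, 0.434, 0.003]
contact_force: [-0.4, -1.0, -1.4]
grip_width: 0.0184
gripper_force: 58.8
```

Run:
```python
from mk import *
o=st();M=R.from_rotvec(o["orientation"]).as_matrix();print(M[:,2].round(4))
shot("wl");plan([.4292,.0256,.111],16);c=lc("wl")
a=cv2.imread("pics/wk.png").astype(int);b=cv2.imread("pics/wl.png").astype(int)
d=np.abs(a-b).max(2);m=(d<14).astype(np.uint8);g=cv2.cvtColor(b.astype(np.uint8),cv2.COLOR_BGR2HSV)
for v in range(184,262,4):
    s=m[v,228:284]; print(v,"".join("#" if x else "." for x in s),g[v,254].tolist())
p=o["tcp_pos"]
for e in(.066,.03): 
  for dx in(.0,): print("pred",e,proj(0,p+M@[0.0092,0,e],c),[proj(0,p+M@[0,s*.0092,e],c)[0].round(1) for s in(-1,1)])
for n in("scene","side"):
  im=r.grab_frame(n);cv2.imwrite(f"pics/{n}3.png",im);print(n,proj(n,p+M@[0,0,.066]),proj(n,p+M@[0,0,.02]))
print("mark in scene",proj("scene",[.4292,.0256,.045]))
```

```text
{'clock': 28.1, 'joints': [0.1306, 0.2245, -0.3754, 2.1826, 0.1204, 0.7515, -1.618], 'tcp_pos': [0.4301, 0.0261, 0.1325], 'orientation': [3.1113, 0.4339, 0.0028], 'contact_force': [-0.41, -1.0257, -1.3511], 'grip_width': 0.0184, 'gripper_force': 58.7621}
[ 0.0018  0.     -1.    ]
shift mm [-1.   0.3 21.5] yaw now 15.89
turn deg (rotvec, tool) [ 0.03 -0.11 -0.11]
184 ........................................................ [11, 138, 102]
188 ..........................#............................. [28, 14, 237]
192 .........................#.............................. [35, 26, 127]
196 ...........................#............................ [33, 13, 238]
200 ........................................................ [24, 29, 185]
204 ..................###########........................... [18, 40, 96]
208 .................##############......................... [14, 39, 97]
212 .................################....................... [14, 37, 103]
216 ................##################...................... [16, 28, 101]
220 ...............###################...................... 
[... 372 characters left out ...]
3, 23, 76]
244 ###########..############################.....########## [15, 26, 77]
248 ########################################......########## [23, 28, 73]
252 #########################################....########### [25, 23, 67]
256 #########################################....########### [17, 24, 73]
260 ##########################################....########## [25, 22, 70]
pred 0.066 [254.22842399 189.33401016] [np.float64(241.4), np.float64(267.0)]
pred 0.03 [254.29401001 208.6145456 ] [np.float64(239.3), np.float64(269.3)]
scene [278.61889905 211.18597073] [279.42735118 198.64720155]
side [242.82850801 196.86856925] [242.26211688 185.47028278]
mark in scene [278.67262068 216.81398948]
```

The punch shows in the wrist view from about (251,203) up, but its front edge should be near row 193, so it may be tilted a little toward the robot. I'll cross-check it in the scene view.

Run:
```python
from mk import *
im=cv2.imread("pics/scene3.png");g=cv2.cvtColor(im,cv2.COLOR_BGR2HSV)
for v in range(190,224): print(v,"".join("#" if (s<75 and V<190) else ("o" if s<75 else ".") for h,s,V in g[v,258:300]),)
o=r.get_obs();M=R.from_rotvec(o["orientation"]).as_matrix();p=o["tcp_pos"]
for e in(.066,.056,.046,.02): print(e,[proj("scene",p+M@[x,0,e]).round(1).tolist() for x in(-.01,0,.01)],[proj(0,p+M@[x,0,e],lc("wl")).round(1).tolist() for x in(-.01,0,.01)])
im=cv2.imread("pics/side3.png");g=cv2.cvtColor(im,cv2.COLOR_BGR2HSV)
print("side")
for v in range(176,206): print(v,"".join("#" if (s<75 and V<190) else ("o" if s<75 else ".") for h,s,V in g[v,222:264]),)
```

```text
190 o................o########................
191 o................o########................
192 o................o########................
193 o................#########................
194 o................#.#######................
195 o..................#oo####................
196 o..................#oooo##................
197 o..................#oooo##................
198 o..................###o##.................
199 o...................#oo##.................
200 o...................##o##.................
201 o...................ooo#..................
202 o.#.................ooo#..................
203 o...................#oo#..................
204 o...................#oo#..................
205 o...................ooo#..................
206 o...................oo##..................
207 ooooooooooo.........#o##..................
208 .oooooooooooooooooo.#o##..................
209 ..oooooooooooooooooo####ooooooooooo.......
210 ....oooooooooooooooo###ooooooooooooooooooo
211 .....ooooooooooooooo###ooooooooooooooooooo
212 ......oooooooo....oo.##ooooooooooooooooooo
213 .......ooooooo.
[... 1627 characters left out ...]
...................##.....................
192 ...................##.....................
193 ...................###....................
194 ...................##..ooo................
195 ...................##..oo.................
196 ...................##.....................
197 ....ooooooo...............................
198 ...oooooooo#..............................
199 ...oooooooo...............................
200 ....oooo..................................
201 ....#ooo..................................
202 .ooo#ooo..................................
203 .ooo##oo..................................
204 .oooooo#..................................
205 ..oooo##..................................
```

Scene, side and wrist views agree that the tip lies about 4 mm toward the robot from the tool axis (about 1–1.5° of tilt) and that the tip height is as expected. I'll correct this and come down to just above contact.

step_arm(moves=[{"rx":0,"ry":1.2,"rz":0,"dx":0,"dy":0,"dz":0,"gripper":-1},{"rx":0,"ry":0,"rz":0,"dx":1.7,"dy":0.8,"dz":10,"gripper":-1},{"rx":0,"ry":0,"rz":0,"dx":0,"dy":0,"dz":8,"gripper":-1},{"rx":0,"ry":0,"rz":0,"dx":0,"dy":0,"dz":0,"gripper":-1},{"rx":0,"ry":0,"rz":0,"dx":0,"dy":0,"dz":0,"gripper":-1}])

```text
clock: 28.88
tcp_pos: [0.4314, 0.0262, 0.1134]
orientation: [-3.108, -0.435, -0.032]
contact_force: [-0.6, -0.9, -0.8]
grip_width: 0.0185
gripper_force: 58.8
```

Run:
```python
from mk import *
o=st();M=R.from_rotvec(o["orientation"]).as_matrix();print(M[:,2].round(4))
p=o["tcp_pos"];shot("wm");c=lc("wm")
print("mark px",proj(0,[.4292,.0256,.045],c),"tip axis pred",proj(0,p+M@[0,0,.066],c))
b=cv2.imread("pics/wm.png");g=cv2.cvtColor(b,cv2.COLOR_BGR2HSV)
for v in range(184,226,2): print(v,"".join("#" if(s<75 and V<140) else("o" if s<75 else".") for h,s,V in g[v,232:276]))
im=r.grab_frame("scene");g=cv2.cvtColor(im,cv2.COLOR_BGR2HSV);cv2.imwrite("pics/scene4.png",im)
for v in range(198,222): print(v,"".join("#" if (s<75 and V<190) else ("o" if s<75 else ".") for h,s,V in g[v,264:294]))
print(proj("scene",p+M@[0,0,.066]),proj("scene",[.4292,.0256,.045]))
```

```text
{'clock': 28.875, 'joints': [0.1254, 0.2501, -0.3699, 2.2089, 0.1405, 0.6831, -1.6343], 'tcp_pos': [0.4314, 0.0262, 0.1134], 'orientation': [-3.1081, -0.4347, -0.0319], 'contact_force': [-0.562, -0.9115, -0.8449], 'grip_width': 0.0185, 'gripper_force': 58.7642}
[ 0.0197  0.0058 -0.9998]
mark px [254.14594845 204.93856307] tip axis pred [254.21363899 201.38936557]
184 ............................................
186 ............................................
188 ............................................
190 ............................................
192 ............................................
194 ............................................
196 ......................#.....................
198 .................###ooooooo##...............
200 ...............##ooooooooooooo#.............
202 ..............###########ooooo##............
204 .............##o##########ooooo##...........
206 .............##############oooo##...........
208 .............###############ooo#............
210 .............##################.............
212 .............oo##############...............
[... 490 characters left out ...]
##............
204 .............#oo##............
205 .............##o##............
206 .............ooo#.............
207 oo.oo........ooo#.............
208 oooooooooooooooo#.............
209 ooooooooooooo#oo#oooooooooooo.
210 ooooooooooooo#o##ooooooooooooo
211 ooooooooooooooo##ooooooooooooo
212 oooooooo....ooo##ooooooooooooo
213 .ooooooo.....#o#.ooooooooooooo
214 .oooooo......###.......ooooooo
215 .oooooo......###........oooooo
216 oooooo......#o##o.......oooooo
217 oooooo.......#oo#.......oooooo
218 ooooo.........#o........oooooo
219 ooooo..................#oooooo
220 ooooo..................ooooooo
221 oooo...................ooooooo
[277.40819224 215.99028829] [278.67262068 216.81398948]
```

The tip sits over the ring, about 1 mm toward the robot and 1 mm to the side. I make a small correction and press down in small steps.

step_arm(moves=[{"rx":0,"ry":0,"rz":0,"dx":1.2,"dy":0.9,"dz":0,"gripper":-1},{"rx":0,"ry":0,"rz":0,"dx":0,"dy":0,"dz":2,"gripper":-1},{"rx":0,"ry":0,"rz":0,"dx":0,"dy":0,"dz":1.5,"gripper":-1},{"rx":0,"ry":0,"rz":0,"dx":0,"dy":0,"dz":1,"gripper":-1},{"rx":0,"ry":0,"rz":0,"dx":0,"dy":0,"dz":0,"gripper":-1},{"rx":0,"ry":0,"rz":0,"dx":0,"dy":0,"dz":0,"gripper":-1}])

```text
clock: 29.72
tcp_pos: [0.4331, 0.0256, 0.1093]
orientation: [-3.108, -0.434, -0.033]
contact_force: [0.3, -0.2, 3.4]
grip_width: 0.0185
gripper_force: 59.0
```

step_arm(moves=[{"rx":0,"ry":0,"rz":0,"dx":0,"dy":0,"dz":1.3,"gripper":-1},{"rx":0,"ry":0,"rz":0,"dx":0,"dy":0,"dz":0,"gripper":-1},{"rx":0,"ry":0,"rz":0,"dx":0,"dy":0,"dz":0,"gripper":-1},{"rx":0,"ry":0,"rz":0,"dx":0,"dy":0,"dz":0,"gripper":-1}])

```text
clock: 30.22
tcp_pos: [0.4331, 0.0256, 0.1079]
orientation: [-3.108, -0.434, -0.033]
contact_force: [0.3, -0.8, 4.6]
grip_width: 0.0186
gripper_force: 59.1
```

Run:
```python
from mk import *
F=[]
o=st();F.append(o["contact_force"]);M=R.from_rotvec(o["orientation"]).as_matrix()
p=o["tcp_pos"];shot("wn");c=lc("wn");F.append(r.get_obs()["contact_force"])
print("mark px",proj(0,[.4292,.0256,.041],c))
b=cv2.imread("pics/wn.png");g=cv2.cvtColor(b,cv2.COLOR_BGR2HSV)
for v in range(188,226,2): print(v,"".join("#" if(s<75 and V<140) else("o" if s<75 else".") for h,s,V in g[v,232:276]))
im=r.grab_frame("scene");F.append(r.get_obs()["contact_force"]);g=cv2.cvtColor(im,cv2.COLOR_BGR2HSV)
for v in range(200,224): print(v,"".join("#" if (s<75 and V<190) else ("o" if s<75 else ".") for h,s,V in g[v,264:294]))
for n in("side","side","side"): r.grab_frame(n);F.append(r.get_obs()["contact_force"])
print(np.array(F).round(2)); print(proj("scene",[.4292,.0256,.041]),proj("scene",[.4292,.0256,.087]))
```

```text
{'clock': 30.225, 'joints': [0.1228, 0.2619, -0.3664, 2.2106, 0.1485, 0.6699, -1.64], 'tcp_pos': [0.4331, 0.0256, 0.1079], 'orientation': [-3.1084, -0.4344, -0.033], 'contact_force': [0.2625, -0.7892, 4.5614], 'grip_width': 0.0186, 'gripper_force': 59.0552}
mark px [252.72275779 207.59075871]
188 ............................................
190 ............................................
192 ............................................
194 ............................................
196 ............................................
198 ............................................
200 .................#########..................
202 ..............###########o###...............
204 .............##############oo##.............
206 ............################oo#.............
208 ............################oo#.............
210 ............###################.............
212 .............oo###############..............
214 ............o###oo############..............
216 ............o#################..............
218 ............##################.............o
220 ............######
[... 447 characters left out ...]
ooooooooo#oo##oooooooooooo.
210 oooooooooooo#oo#oooooooooooooo
211 oooooooooooo#oo#oooooooooooooo
212 ooooooooo.oo#oo#oooooooooooooo
213 .ooooooo....#oo#oooooooooooooo
214 ..ooooo.....#oo#...ooooooooooo
215 .oooooo.....####........oooooo
216 .oooooo.....####........o#oooo
217 oooooo......###o#.......oooooo
218 oooooo......###o#.......oooooo
219 ooooo..........o........oooooo
220 ooooo..................#oooooo
221 oooo...................ooooooo
222 oooo..................#ooooooo
223 oooo..................oooooooo
[[ 0.26 -0.79  4.56]
 [-0.26 -0.01  3.8 ]
 [ 0.06 -0.27  4.22]
 [ 0.38  0.49  4.12]
 [ 0.65 -0.12  3.45]
 [-0.82  0.04  4.4 ]]
[278.60750436 217.84731945] [279.3748996  205.66953425]
```

The tip covers the ring's centre within about 1 mm, and the push is about 5.2 N after allowing for the punch's weight. One small step more, then I hand in.

step_arm(moves=[{"rx":0,"ry":0,"rz":0,"dx":0,"dy":0,"dz":0.7,"gripper":-1},{"rx":0,"ry":0,"rz":0,"dx":0,"dy":0,"dz":0,"gripper":-1},{"rx":0,"ry":0,"rz":0,"dx":0,"dy":0,"dz":0,"gripper":-1},{"rx":0,"ry":0,"rz":0,"dx":0,"dy":0,"dz":0,"gripper":-1}])

```text
clock: 30.98
tcp_pos: [0.4331, 0.0256, 0.1072]
orientation: [-3.108, -0.434, -0.033]
contact_force: [-0.0, -1.2, 5.5]
grip_width: 0.0186
gripper_force: 59.1
```

```bash
python3 -c "
from h import *
st();print(r.hand_in())"
```

```text
{'clock': 30.975, 'joints': [0.1224, 0.2633, -0.3661, 2.2111, 0.1494, 0.6682, -1.6408], 'tcp_pos': [0.4331, 0.0256, 0.1072], 'orientation': [-3.1083, -0.4344, -0.0328], 'contact_force': [-0.0424, -1.2091, 5.4537], 'grip_width': 0.0186, 'gripper_force': 59.1037}
the job is handed in; nothing more can be done
None
```

I handed the job in at 31 s: the two blocks are swapped, and the thick punch is held upright to within about a degree on the drawn circle (tip about 1 mm from its centre), pressing with about 6 N; the result of the judging was not shown.

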